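Close the split model jig, pin it and keep it squeezed

ROBOT

A 7-joint arm with a two-finger parallel gripper is mounted at the origin on a cart in front of the work surface, level with it; the furniture and walls round the work are solid. World frame = base frame: x ahead of the robot, y to its left, z up, the work surface at z = 0. Lengths are in m, angles in rad, forces in N, time in s.
With the tool pointing down it reaches from about 0.425 to 0.925 m from the base axis. Payload 6.8 kg.
Tool frame: the origin (TCP) lies at the very end of the fingers, on their centre line; the grasp point (between the pads) lies 19 mm behind it; z points along the fingers, x is the direction in which the jaws open and shut, and the axes are right-handed (so a half turn about z gives the same grasp; the last joint's range is limited). The gripper opens to 85 mm and grips with 20 to 120 N. Pads are 22 mm wide; open, the fingers measure 114 mm over their backs; the gripper's body (76 mm by 85 mm) begins 54 mm behind the grasp point. The pads swing forward as they close: fully open they stand 13 mm farther back than shut.
Start: joints at [1.109, 0.477, 0.022, 1.555, -0.011, 1.109, -0.083], TCP at [0.234, -0.633, 0.231] pointing down, gripper open.
Joint ranges: [-2.96, 2.96], [-0.34, 2.1], [-1.41, 1.46], [0.24, 2.44], [-1.37, 4.51], [0.17, 1.92], [-2.96, 2.96]. Speed limits (rad/s): [2.39, 2.39, 3.14, 3.14, 3.14, 3.14, 3.14].

INTERFACE

Orientations are given as a rotation vector (axis times angle).
In Python, from bench import r, grab_frame gives the robot as it stands. The module is installed in compiled form; this text tells all that it offers.
- The arm moves only by the tool send_rows, never from a script. Its argument "series" is a list of rows, each a list of 2 entries, a list of its own where there are three numbers: the shift along the tool's x, y, z in m, then the turn, a rotation vector about the tool's x, y, z in units of 5 degrees (1.0 is 5 degrees). A call has 1 to 20 rows; each row shifts and turns the commanded pose from where the row before left it, along the tool's axes as they then stand; what a row does not reach is not made up. A row lasts 1/8 s, in which the tool goes at most 62.5 mm and 10.7 degrees, less where a joint would pass 70% of its speed; a pose out of reach is approached as far as the arm can. A call is refused whole if a number of a shift passes 0.0625 or a number of a turn 1, either way. A call with a gripper value outside its range is refused whole. "fingers" is the closure in counts, from 0 (fully open) to 255 (shut), set as the call begins (left out, the last holds). The fingers move at their own pace and stop on an object; "grip_force" is the grip in N (left out, the last holds). Time passes only in rows, so rows that do not move let the fingers close. It gives the time, the measured TCP pose, the force and the opening at its end, in the units of the state.
- r.get_obs(): the state, without advancing time (a new reading comes with each control period).
- grab_frame(name): name is "side" or "top"; returns a dict with "frame" (480x640x3 uint8, red, green, blue), "fx", "fy", "cx", "cy" (pixels), "origin" and "rotation" of the camera in the world. Camera axes: x right, y down, z forward; pixel columns grow to the right and rows downward; lengths in m; the calibration is good to about 2 mm. A picture is of the moment at which its call begins. There is no depth.
- r.hand_in(): hands the job in, once; it reports no verdict.
The state is a dict: "clock": time; "joints": joint angles; "qvel": joint speeds; "tau": joint torques, N m; "tcp_pos": TCP position; "orientation": TCP orientation; "contact_force": force on the tool from outside, world axes, zero at the start; "moment": the same for the moment, N m; "grip_width": finger opening in m.
Only numpy, scipy, OpenCV 4.12 (cv2) and the standard library are available. Lean on these libraries where they do the work, as an engineer would, in place of code of your own. Each camera call takes 0.05 s, during which the arm holds its last target.

TASK

One of the two dental models stands in the open hinged jig: swing the jig's loose half fully shut round it, then push a locking pin from the stand all the way down through the lined-up holes of the ears - the yellow-headed pin if the cream model is in the jig, the blue-headed one if it is the white model - and leave the other pin in the stand. Let go of the pin, then grip the two black rubber pads on the outsides of the ears between your fingers, squeezing the halves together, and finish while still holding that squeeze. Leave the model beside the jig and the small dark red polishing disc alone.

Things in the scene. Friction and masses are not known exactly. Their poses are not given: they have to be found in the camera images.
- jig: grey split jig fixed to the bench, two C-shaped halves 44 mm tall. Origin on the bench on the parting plane y=0; +x runs to the hinge, -x to the ears, z up. Fixed half at y<0 (5 mm tall foot out to y=-55 mm), swinging half at y>0 when shut. Side walls: outside at y=+-38, x -46 to 41 mm. Ears: x -46 to -80 mm, walls out to y=+-20 mm, plus the pads: 46 mm over both pads when shut
- jig_hole (a point): mouth of the upright 12 mm pin hole in the top face of the ears, at (-64, 0, 44) mm in the jig's frame; when shut the hole runs down to the bench through three ear plates: fixed half's at z 0 to 14 and 30 to 44 mm, swinging half's between them at z 15 to 29 mm
- jig_nest (a point): point on the bench inside the jig where a model stands, at (-3, 0, 0) mm in the jig's frame
- jig_hinge (a point): on the upright hinge axis, at (50, 0, 22) mm in the jig's frame
- swing (a joint): angle of the swinging half: 0 = shut (stop, holes lined up), grows to 1.35 rad as it swings out to the jig's +y side about the hinge; starts at 0.6 to 1.05. Stays where it is left; about 0.6 N at the ears moves it
- fixed_pad: ribbed black rubber pad on the outside of the fixed half's ear, 30 long x 3 thick x 36 tall mm (z 5 to 41 mm), outer face at y = -23 mm of the jig; origin at its centre, at (-64, -21.5, 23) mm in the jig's frame, y is its normal; gives 1 mm when squeezed
- swing_pad: the same pad on the outside of the swinging half's ear; it moves with that half, 114 mm from the hinge axis. Origin at its centre, +y is its outward normal (outer face 1.5 mm out), x points to the hinge
- yellow_pin: yellow locking pin, upright in the stand at the start: steel shank 10 mm across, 40 mm long, tapered foot; on it a round yellow head 18 mm across, 30 mm tall (70 mm in all, about 60 g). Origin at the foot's tip, z up the pin. Foot 5 mm above the bench in the stand, 4 mm when fully home in the jig (head resting on the ear)
- blue_pin: blue locking pin, upright in the stand at the start: steel shank 10 mm across, 40 mm long, tapered foot; on it a round blue head 18 mm across, 30 mm tall (70 mm in all, about 60 g). Origin at the foot's tip, z up the pin. Foot 5 mm above the bench in the stand, 4 mm when fully home in the jig (head resting on the ear)
- cream_model: a cream plaster dental model, horseshoe of teeth on a base, 52 x 58 mm, 27 mm tall, loose, origin at the centre of its underside. Either in the jig (origin within 5 mm of point jig_nest) or beside it on the bench (about 110 mm away)
- white_model: a white plaster dental model, horseshoe of teeth on a base, 52 x 58 mm, 27 mm tall, loose, origin at the centre of its underside. Either in the jig (origin within 5 mm of point jig_nest) or beside it on the bench (about 110 mm away)
- pin_stand: fixed wooden block 50 x 105 x 30 mm with two square 12 mm holes, 25 mm deep, at y = +-35 mm of its frame, one pin in each, which is which varies; origin at the centre of its underside
- disc_wheel: bystander: dark red disc with an upright white stem, 27 mm across, 22 mm tall, origin under its centre

How it is judged:
On the way, in this order (a step that is already met when the one before it is completed fails the run):
1. the swinging half is shut round the model (value of joint swing below 0.02 rad and horizontal distance between any of cream_model, white_model and jig_nest below 0.02 m), for 0.2 s.
2. the pin that belongs to the model in the jig is fully home, the other one is in the stand (value of joint swing below 0.02 rad and ((horizontal distance between cream_model and jig_nest below 0.02 m and (height (world z) of yellow_pin below 0.009 m and horizontal distance between yellow_pin and jig_hole below 0.004 m and angle between yellow_pin's own z axis and vertical below 0.1 rad) and (horizontal distance between blue_pin and pin_stand below 0.045 m and height (world z) of blue_pin below 0.01 m and angle between blue_pin's own z axis and vertical below 0.2 rad)) or (horizontal distance between white_model and jig_nest below 0.02 m and (height (world z) of blue_pin below 0.009 m and horizontal distance between blue_pin and jig_hole below 0.004 m and angle between blue_pin's own z axis and vertical below 0.1 rad) and (horizontal distance between yellow_pin and pin_stand below 0.045 m and height (world z) of yellow_pin below 0.01 m and angle between yellow_pin's own z axis and vertical below 0.2 rad)))), for 0.2 s.
At the end, for the whole second after the job is handed in: Swinging half shut (0.02 rad) round its model (20 mm from nest); matching pin home (foot under 9 mm up, 4 mm from hole axis, upright to 0.1 rad), other pin upright in the stand; fingers press each rubber pad with over 5 N, no pin with over 1 N, through the last second (all of step 2 and contact force between the fingers and fixed_pad above 5 N and contact force between the fingers and swing_pad above 5 N and contact force between the fingers and yellow_pin below 1 N and contact force between the fingers and blue_pin below 1 N); the arm keeps its last pose, push and grip.
It fails at once if the disc wheel was shoved away (more than 20 mm) (distance of disc_wheel from where it was at the start of the episode above 0.02 m).
It fails at once if a model was shoved (more than 20 mm) (distance of any of cream_model, white_model from where it was at the start of the episode above 0.02 m).
It also fails if it takes over 61 s, if anything falls off the work surface, if the arm or the gripper's body presses on something with over 40 N, if the wrist force passes 120 N, or if a joint passes its speed limit or range.

## Working session

There is one attempt and no reset: what is moved stays moved. The work goes in short steps, Python scripts to look and compute and a tool call to move; the robot and the scene stay as the last step left them, time stands still between calls to the robot, and variables do not carry over. Pictures are saved under pics/ and viewed, and the job is handed in when it is done.

Besides the shell and the picture viewer there is one more tool, called after ">>>" as name(argument=value, ...) on one line, values as JSON. send_rows: Moves the arm, as the interface text tells. Its arguments: {"type":"object","properties":{"series":{"type":"array"},"fingers":{"type":"number"},"grip_force":{"type":"number"}},"required":["series"]}

```bash
mkdir -p pics; ls; python3 - <<'E'
from bench import r, grab_frame
import cv2, numpy as np
print(r.get_obs())
for n in ("side","top"):
    f=grab_frame(n)
    print(n,{k:(v if k!="frame" else v.shape) for k,v in f.items()})
    cv2.imwrite(f"pics/{n}0.png",f["frame"][:,:,::-1])
    np.savez(f"pics/{n}0.npz",**f)
E
```

```text
pics
{'clock': 0.0, 'joints': array([ 1.10886329,  0.47781215,  0.0223228 ,  1.55646906, -0.01151075,
        1.1093023 , -0.08310812]), 'qvel': array([ 3.52776349e-04,  1.45750502e-03,  3.30019644e-04,  6.33128867e-04,
       -1.77472950e-04, -7.49402758e-07, -4.22169177e-05]), 'tau': array([ 5.81563181e-04, -5.96450222e+01,  1.60863485e+00, -2.81197232e+01,
        1.25666810e-02,  9.38805286e-03,  1.49435323e-05]), 'tcp_pos': array([ 0.23367302, -0.63261845,  0.23030988]), 'orientation': array([-2.57696031e+00,  1.79522320e+00,  2.50487063e-03]), 'contact_force': array([-0.49902056, -0.08642122, -0.9376186 ]), 'moment': array([-0.03568053, -0.0062586 ,  0.01807111]), 'grip_width': 0.0852208158847885}
side {'frame': (480, 640, 3), 'fx': 590.8885786576634, 'fy': 590.8885786576634, 'cx': 315.1903473353954, 'cy': 237.792076735309, 'origin': array([0.42473611, 0.71480735, 0.50274046]), 'rotation': array([-0.188655  ,  2.62806607, -1.61739806])}
top {'frame': (480, 640, 3), 'fx': 510.4625727200914, 'fy': 510.4625727200914, 'cx': 317.2296169036781, 'cy': 235.2755440502455, 'origin': array([ 0.38501952, -0.14147943,  0.92157178]), 'rotation': array([-2.14396887,  2.15644047, -0.21400605])}
```

View pics/side0.png

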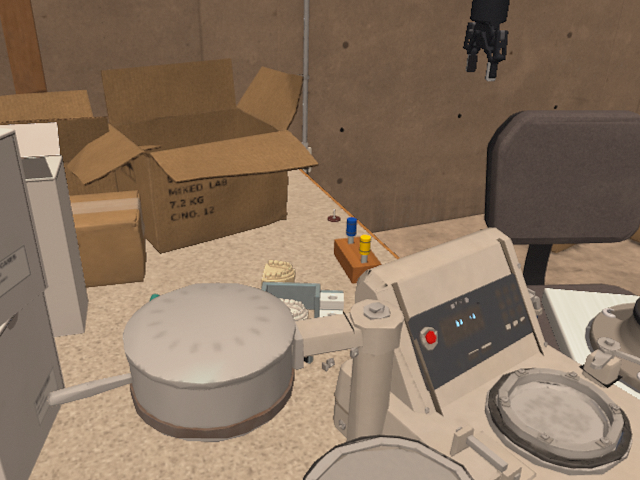

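View pics/top0.png

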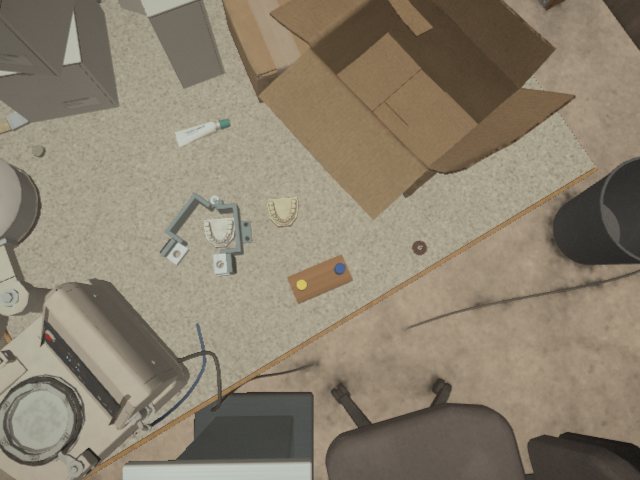

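```bash
cat > h.py <<'E'
import numpy as np, cv2
from scipy.spatial.transform import Rotation as R
def load(p): return dict(np.load(p))
def ray(f,u,v):
    d=np.array([(u-f["cx"])/f["fx"],(v-f["cy"])/f["fy"],1.0])
    return f["origin"],R.from_rotvec(f["rotation"]).apply(d)
def onz(f,u,v,z):
    o,d=ray(f,u,v); return o+d*(z-o[2])/d[2]
def proj(f,p):
    q=R.from_rotvec(f["rotation"]).inv().apply(np.asarray(p,float)-f["origin"])
    return float(f["fx"]*q[0]/q[2]+f["cx"]),float(f["fy"]*q[1]/q[2]+f["cy"])
def grab(n,name):
    from bench import grab_frame
    f=grab_frame(n); np.savez(f"pics/{name}.npz",**f); cv2.imwrite(f"pics/{name}.png",f["frame"][:,:,::-1]); return f
def crop(f,x0,y0,x1,y1,s,name):
    im=f["frame"][y0:y1,x0:x1,::-1]; cv2.imwrite(f"pics/{name}.png",cv2.resize(im,None,fx=s,fy=s,interpolation=cv2.INTER_CUBIC))
E
python3 - <<'E'
from h import *
t=load("pics/top0.npz"); s=load("pics/side0.npz")
crop(t,150,180,310,300,5,"tc0"); crop(s,240,200,400,320,5,"sc0")
for p in [(0,0,0),(.4,-.1,0),(.5,-.1,0),(.4,0,0),(.5,-.4,0)]: print(p,proj(t,p),proj(s,p))
E
```

```text
(0, 0, 0) (215.03911184082693, 558.3052948561216) (679.8610179017319, 355.85505586105285)
(0.4, -0.1, 0) (276.98372822932976, 312.1677839109329) (389.835290198185, 292.30541981990143)
(0.5, -0.1, 0) (277.22922431150346, 256.4298606415302) (327.79018716312004, 286.9105636963263)
(0.4, 0, 0) (220.53700331063922, 312.62293218589514) (388.60256859672455, 328.63061993352414)
(0.5, -0.4, 0) (441.1584802759984, 255.70905976347544) (343.87047554502396, 211.63692975827203)
```

View pics/tc0.png

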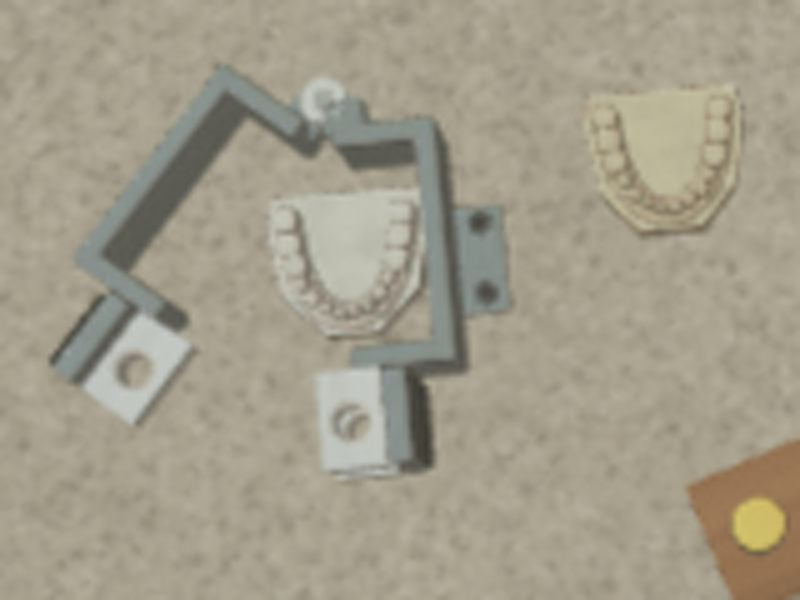

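View pics/sc0.png

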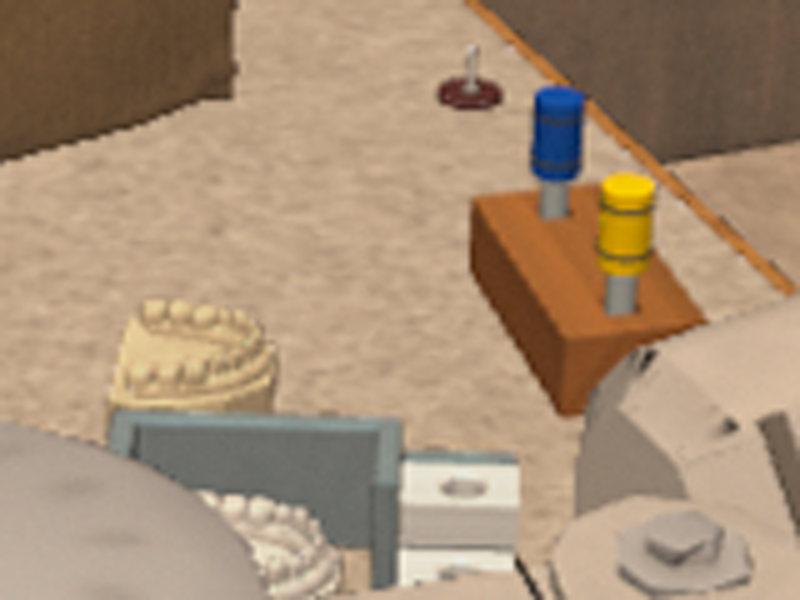

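```bash
python3 - <<'E'
from h import *
t=load("pics/top0.npz")
crop(t,205,190,265,280,6.6,"tc1a"); 
im=t["frame"][190:280,155:265,::-1]
cv2.imwrite("pics/tc1.png",cv2.resize(im,None,fx=6.6,fy=6.6,interpolation=cv2.INTER_NEAREST))
E
```

```text
(no output)
```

View pics/tc1.png

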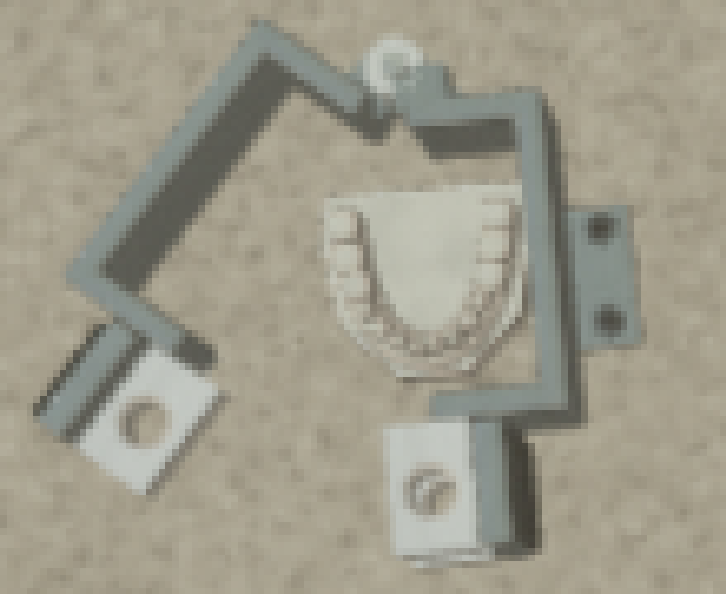

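```bash
python3 - <<'E'
from h import *
t=load("pics/top0.npz"); s=load("pics/side0.npz")
g=lambda u,v,z:onz(t,155+u/6.6-.5,190+v/6.6-.5,z)
hole=g(430,491,.044); c1=g(541,89,.044); c2=g(567,407,.044)
print("hole",hole,"c1",c1,"c2",c2, np.linalg.norm(c1-c2)); 
for z in (.044,.048,.052):
  h=g(395,65,z); d=h-hole; print(z,h,np.linalg.norm(d),np.degrees(np.arctan2(d[1],d[0])))
d=c1-c2; print("wall yaw",np.degrees(np.arctan2(d[1],d[0])))
sh=g(143,422,.029); print("swing hole",sh)
# side view hole
print("side", [onz(s,240+464/5-.5,200+487/5-.5,.044)])
# pins
for n,f in(("t",t),("s",s)):
  hsv=cv2.cvtColor(f["frame"],cv2.COLOR_RGB2HSV)
  for c,lo,hi in(("y",(20,140,120),(32,255,255)),("b",(105,150,60),(125,255,255))):
    m=cv2.inRange(hsv,lo,hi); k,l,st,ce=cv2.connectedComponentsWithStats(m)
    for i in range(1,k):
      if st[i,4]>30: print(n,c,st[i],ce[i])
E
```

```text
hole [ 0.48204428 -0.00338125  0.044     ] c1 [ 0.58917278 -0.03025461  0.044     ] c2 [ 0.50394024 -0.03850752  0.044     ] 0.08563117270089897
0.044 [0.5957385  0.00844974 0.044     ] 0.1143081290457916 5.94080265567358
0.048 [0.59477804 0.00776636 0.048     ] 0.11335417646912964 5.6472998184344885
0.052 [0.59381757 0.00708298 0.052     ] 0.11254674265957376 5.348447590892764
wall yaw 5.530602576196426
swing hole [0.50242489 0.07494438 0.029     ]
side [array([ 0.48398028, -0.00261043,  0.044     ])]
s y [359 235  12  20 183] [364.58469945 244.28415301]
s b [347 218  10  18 138] [350.98550725 226.00724638]
```

```bash
cat >> h.py <<'E'
def tri(f1,p1,f2,p2):
    o1,d1=ray(f1,*p1); o2,d2=ray(f2,*p2)
    A=np.stack([d1,-d2],1); x,*_=np.linalg.lstsq(A,o2-o1,rcond=None)
    a=o1+x[0]*d1; b=o2+x[1]*d2
    return (a+b)/2, np.linalg.norm(a-b)
E
python3 - <<'E'
from h import *
t=load("pics/top0.npz"); s=load("pics/side0.npz")
print("bolt",tri(t,(10,297),s,(376,309)))
crop(t,0,150,240,480,1.8,"tm"); crop(s,100,200,640,480,1.45,"sm")
hsv=cv2.cvtColor(t["frame"],cv2.COLOR_RGB2HSV)
for p in((301,285),(340,268)): print(hsv[p[1],p[0]])
for c,lo,hi in(("y",(20,110,120),(32,255,255)),("b",(105,120,40),(125,255,255))):
    m=cv2.inRange(hsv,lo,hi); m[:,:280]=0;m[:,360:]=0;m[:250]=0;m[310:]=0
    k,l,st,ce=cv2.connectedComponentsWithStats(m)
    for i in range(1,k):
      if st[i,4]>20: print(c,st[i],ce[i],onz(t,*ce[i],.074))
print(onz(s,350.98,226,.060),onz(s,364.58,244.3,.060))
E
```

```text
bolt (array([0.42112996, 0.25756846, 0.20146545]), np.float64(0.0016735763730329222))
[ 25 126 207]
[110 118 147]
y [296 279  11  12  97] [301.04123711 284.26804124] [ 0.44417487 -0.14288555  0.074     ]
[ 0.47359989 -0.20885291  0.06      ] [ 0.44643161 -0.14393656  0.06      ]
```

View pics/tm.png

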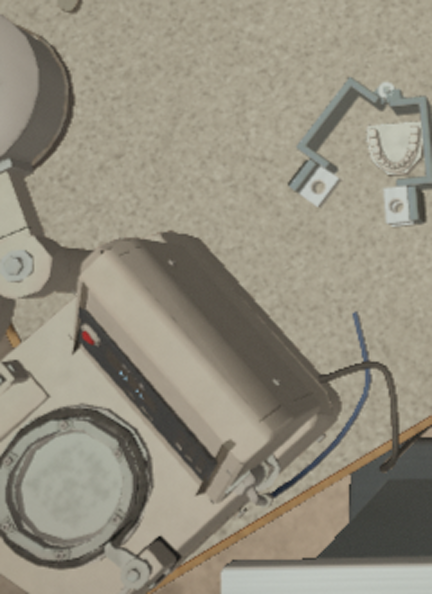

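View pics/sm.png

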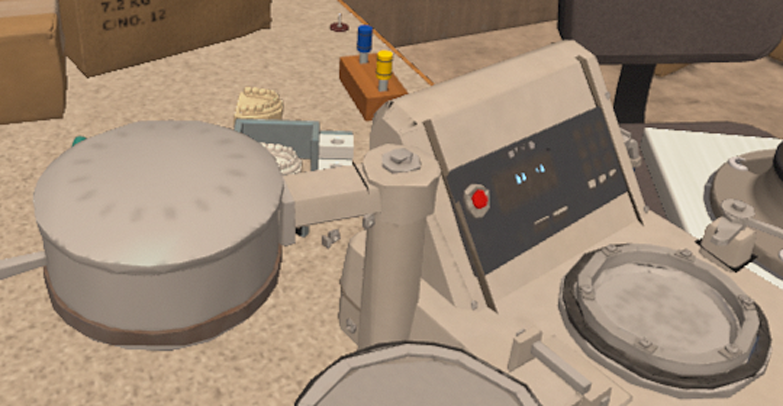

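```bash
python3 - <<'E'
from h import *
t=load("pics/top0.npz"); s=load("pics/side0.npz")
T=lambda a,b:(a/1.8,150+b/1.8)
S=lambda a,b:(100+a/1.45,200+b/1.45)
print(tri(t,T(88,282),s,S(427,125)),tri(t,T(232,445),s,S(578,45)))
for p in [(108,242),(170,262),(170,235),(278,382),(335,395),(200,245)]: print(p,[onz(t,*T(*p),z)[:2].round(3) for z in(0.02,.1,.2)])
hsv=cv2.cvtColor(t["frame"],cv2.COLOR_RGB2HSV)
m=cv2.inRange(hsv,(100,70,30),(130,255,255)); m[:,:320]=0;m[:,360:]=0;m[:255]=0;m[285:]=0
k,l,st,ce=cv2.connectedComponentsWithStats(m); print(st,ce)
for i in range(1,k):
  if st[i,4]>20: print(onz(t,*ce[i],.074), tri(t,ce[i],s,(350.98,226)))
print(tri(t,(301.04,284.27),s,(364.58,244.28)))
E
```

```text
(array([0.40607513, 0.20631818, 0.19656077]), np.float64(0.0015597664738684416)) (array([0.28785124, 0.08618692, 0.2093321 ]), np.float64(0.002916975914622634))
(108, 242) [array([0.45 , 0.275]), array([0.444, 0.238]), array([0.437, 0.192])]
(170, 262) [array([0.431, 0.215]), array([0.427, 0.183]), array([0.422, 0.144])]
(170, 235) [array([0.457, 0.216]), array([0.45 , 0.185]), array([0.442, 0.145])]
(278, 382) [array([0.317, 0.107]), array([0.323, 0.085]), array([0.331, 0.057])]
(335, 395) [array([0.304, 0.053]), array([0.312, 0.036]), array([0.321, 0.014])]
(200, 245) [array([0.447, 0.187]), array([0.441, 0.158]), array([0.434, 0.122])]
[[     0      0    640    480 307122]
 [   335    263     10     11     78]] [[319.49490431 239.49278463]
 [339.56410256 267.91025641]]
[ 0.47101521 -0.20723232  0.074     ] (array([ 0.4729957 , -0.20830439,  0.060206  ]), np.float64(0.001155950687495137))
(array([ 0.44576198, -0.14291283,  0.06051564]), np.float64(0.0012954283780692534))
```

```bash
cat >> h.py <<'E'
PSI=np.radians(5.6); HOLE=np.array([.483,-.003]); 
def rot(a): return np.array([[np.cos(a),-np.sin(a)],[np.sin(a),np.cos(a)]])
def J(x,y): return HOLE+rot(PSI)@np.array([(x+64)/1000,y/1000])  # jig mm -> world
def st():
    from bench import r
    o=r.get_obs(); M=R.from_rotvec(o["orientation"])
    return o,M
def plan(target,yaw=None):
    """delta in tool axes to target world pos; yaw of tool x (deg) wrt world"""
    o,M=st()
    d=M.inv().apply(np.asarray(target)-o["tcp_pos"])
    x=M.apply([1,0,0]); print("clk",o["clock"],"tcp",o["tcp_pos"].round(4),"toolx yaw",np.degrees(np.arctan2(x[1],x[0])).round(2),"z",M.apply([0,0,1]).round(3),"F",o["contact_force"].round(1),"w",round(o["grip_width"],4))
    print("d tool mm",(d*1000).round(1))
    if yaw is not None:
        X=np.array([np.cos(yaw),np.sin(yaw),0]);Z=np.array([0,0,-1.]);Y=np.cross(Z,X)
        T=R.from_matrix(np.stack([X,Y,Z],1)); print("turn units",(np.degrees((M.inv()*T).as_rotvec())/5).round(3))
E
python3 - <<'E'
from h import *
plan([.5,0,.2],PSI+np.pi/2); plan([.5,0,.2],PSI-np.pi/2)
th=.72
for th in (.72,.5,.3,.1,0):
  H=J(50,0); p=H+rot(PSI-th)@np.array([-.114,.023]); q=H+rot(PSI-th)@np.array([-.114,.023+.0145]); print(th,p.round(4),q.round(4))
E
```

```text
clk 0.1 tcp [ 0.2337 -0.6327  0.2304] toolx yaw -69.73 z [-0.001  0.001 -1.   ] F [-0.2  0.9 -0.4] w 0.0851
d tool mm [-501.2 -469.    31.2]
turn units [-2.7000e-02  5.0000e-03 -3.3066e+01]
clk 0.1 tcp [ 0.2337 -0.6327  0.2304] toolx yaw -69.73 z [-0.001  0.001 -1.   ] F [-0.2  0.9 -0.4] w 0.0851
d tool mm [-501.2 -469.    31.2]
turn units [0.004 0.018 2.934]
0.72 [0.5172 0.0933] [0.5257 0.105 ]
0.5 [0.5006 0.0739] [0.5062 0.0873]
0.3 [0.4894 0.0536] [0.4923 0.0678]
0.1 [0.4825 0.0314] [0.4825 0.0459]
0 [0.4808 0.0199] [0.4793 0.0343]
```

>>> send_rows(series=[[[0, 0, 0], [0, 0, 0.98]], [[0, 0, 0], [0, 0, 0.98]], [[0, 0, 0], [0, 0, 0.975]], [[-0.02, -0.01, 0], [0, 0, 0]], [[-0.042, -0.022, 0], [0, 0, 0]], [[-0.042, -0.022, 0], [0, 0, 0]], [[-0.042, -0.022, 0], [0, 0, 0]], [[-0.042, -0.022, 0], [0, 0, 0]], [[-0.042, -0.022, 0], [0, 0, 0]], [[-0.042, -0.022, 0], [0, 0, 0]], [[-0.042, -0.022, 0], [0, 0, 0]], [[-0.042, -0.022, 0], [0, 0, 0]], [[-0.042, -0.022, 0], [0, 0, 0]], [[-0.042, -0.022, 0], [0, 0, 0]], [[-0.042, -0.022, 0], [0, 0, 0]], [[-0.042, -0.022, 0], [0, 0, 0]], [[-0.042, -0.022, 0], [0, 0, 0]], [[-0.042, -0.022, 0], [0, 0, 0]], [[-0.042, -0.022, 0], [0, 0, 0]], [[-0.042, -0.022, 0], [0, 0, 0]]], fingers=255, grip_force=40)

```text
clock: 2.6
tcp_pos: [0.5269, 0.092, 0.231]
orientation: [2.326, -2.11, -0.0]
contact_force: [-0.2, 0.5, 0.3]
grip_width: -0.0001
```

```bash
python3 - <<'E'
from h import *
t=grab("top","top1"); s=grab("side","side1")
def C(x,y,th): return J(50,0)+rot(PSI-th)@np.array([(x-50)/1000,y/1000])
th=.72
T=C(-74,23+14.5*np.cos(th)+11*np.sin(th)+12,th); print(T)
plan([*T,.012],PSI-np.pi/2)
print(st()[0]["joints"].round(2))
for n,f in(("t",t),("s",s)): print(n,proj(f,st()[0]["tcp_pos"]))
E
```

```text
[0.52668054 0.12359214]
clk 2.7 tcp [0.5274 0.0969 0.2313] toolx yaw -83.98 z [ 0.001  0.003 -1.   ] F [-0.4  0.8 -0.6] w -0.0001
d tool mm [-25.9  -1.9 219.4]
turn units [-0.012  0.039  0.085]
[ 0.04  0.28 -0.4   1.87  0.12  1.02 -1.88]
t (125.00663536616193, 216.1208839050879)
s (291.44032339240084, 202.0907862629057)
```

View pics/top1.png

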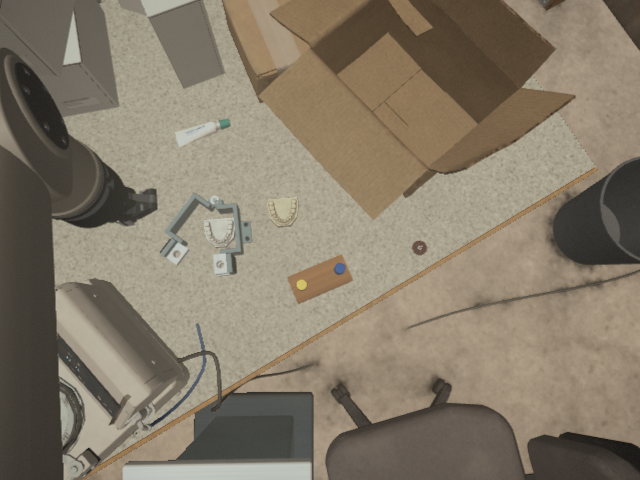

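View pics/side1.png

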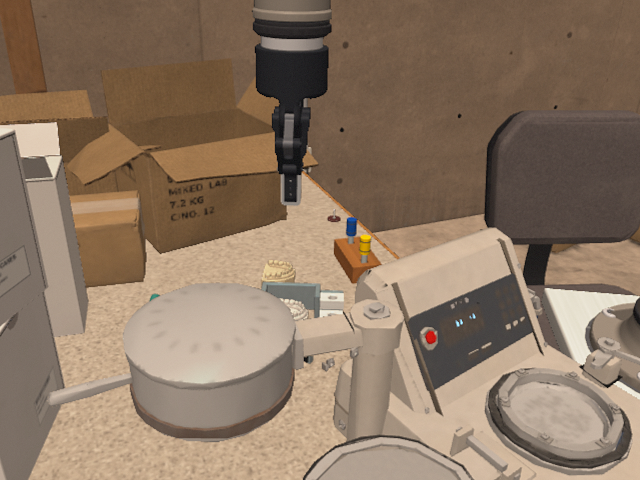

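```bash
python3 - <<'E'
from h import *
t=load("pics/top1.npz"); crop(t,40,130,240,280,4,"tc2")
s=load("pics/side1.npz"); crop(s,230,80,350,220,4,"sc2")
E
```

```text
(no output)
```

View pics/tc2.png

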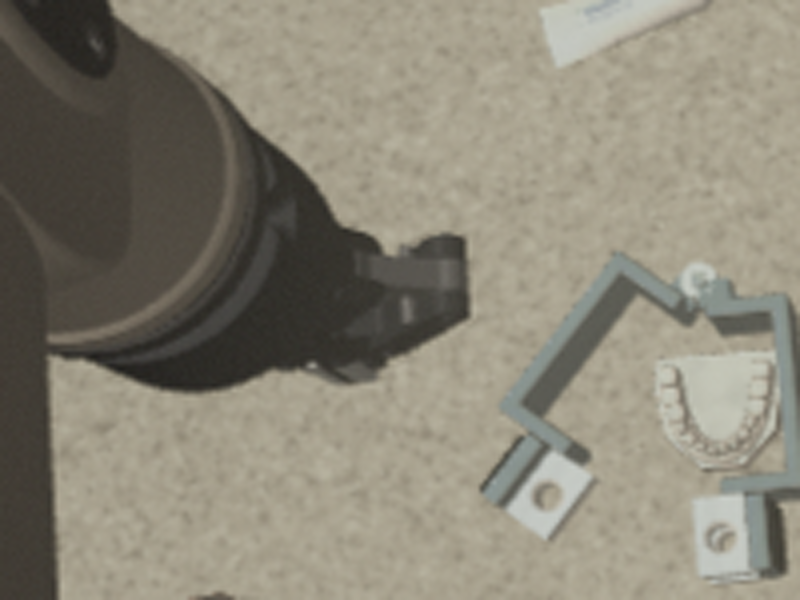

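View pics/sc2.png

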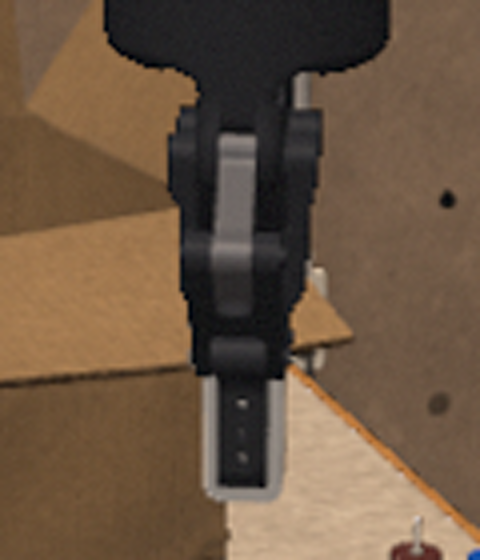

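>>> send_rows(series=[[[0, 0, 0], [0, 0, 0]], [[0, 0, 0], [0, 0, 0]]])

```text
clock: 2.95
tcp_pos: [0.5263, 0.0892, 0.231]
orientation: [2.324, -2.112, 0.0]
contact_force: [0.2, -0.0, -0.0]
grip_width: -0.0001
```

```bash
python3 - <<'E'
from h import *
plan([.5267,.1236,.018],PSI-np.pi/2)
def C(x,y,th): return J(50,0)+rot(PSI-th)@np.array([(x-50)/1000,y/1000])
A=rot(PSI-np.pi/2) # tool x axis = A[:,0]; tool y=-? 
tx=np.array([np.cos(PSI-np.pi/2),np.sin(PSI-np.pi/2)]); ty=np.array([tx[1],-tx[0]])
prev=np.array([.5267,.1236])
for th in np.arange(.72,-.01,-.08):
    c=C(-74,23+14.5*np.cos(th)+11*np.sin(th),th); d=(c-prev)*1000; print(round(th,2),c.round(4),"tool d",(d@tx).round(1),(d@ty).round(1)); prev=c
E
```

```text
clk 2.95 tcp [0.5263 0.0892 0.231 ] toolx yaw -84.52 z [-0.001 -0.001 -1.   ] F [ 0.2 -0.  -0. ] w -0.0001
d tool mm [-34.4  -3.8 213. ]
turn units [ 0.009 -0.01  -0.024]
0.72 [0.5197 0.1138] tool d 9.0 7.9
0.64 [0.5115 0.1074] tool d 5.6 8.8
0.56 [0.5038 0.1002] tool d 6.4 8.4
0.48 [0.4967 0.0924] tool d 7.1 7.9
0.4 [0.4902 0.0838] tool d 7.9 7.3
0.32 [0.4844 0.0747] tool d 8.5 6.7
0.24 [0.4793 0.065 ] tool d 9.2 6.0
0.16 [0.4751 0.0548] tool d 9.7 5.2
0.08 [0.4718 0.0443] tool d 10.2 4.3
0.0 [0.4694 0.0333] tool d 10.6 3.5
```

>>> send_rows(series=[[[-0.034, -0.004, 0], [0, 0, 0]], [[0, 0, 0.04], [0, 0, 0]], [[0, 0, 0.04], [0, 0, 0]], [[0, 0, 0.04], [0, 0, 0]], [[0, 0, 0.03], [0, 0, 0]], [[0, 0, 0.02], [0, 0, 0]], [[0, 0, 0], [0, 0, 0]], [[0, 0, 0], [0, 0, 0]]])

```text
clock: 3.95
tcp_pos: [0.5279, 0.1244, 0.0622]
orientation: [-2.325, 2.111, -0.001]
contact_force: [0.7, 0.4, 0.7]
grip_width: -0.0001
```

```bash
python3 - <<'E'
from h import *
plan([.5267,.1236,.018],PSI-np.pi/2)
t=grab("top","top2"); s=grab("side","side2")
crop(t,60,130,260,280,4,"tc3")
crop(s,200,100,440,320,3,"sc3")
E
```

```text
clk 3.95 tcp [0.5279 0.1244 0.0622] toolx yaw -84.47 z [ 0.001 -0.    -1.   ] F [0.7 0.4 0.7] w -0.0001
d tool mm [ 0.7  1.4 44.2]
turn units [-0.013 -0.002 -0.014]
```

View pics/tc3.png

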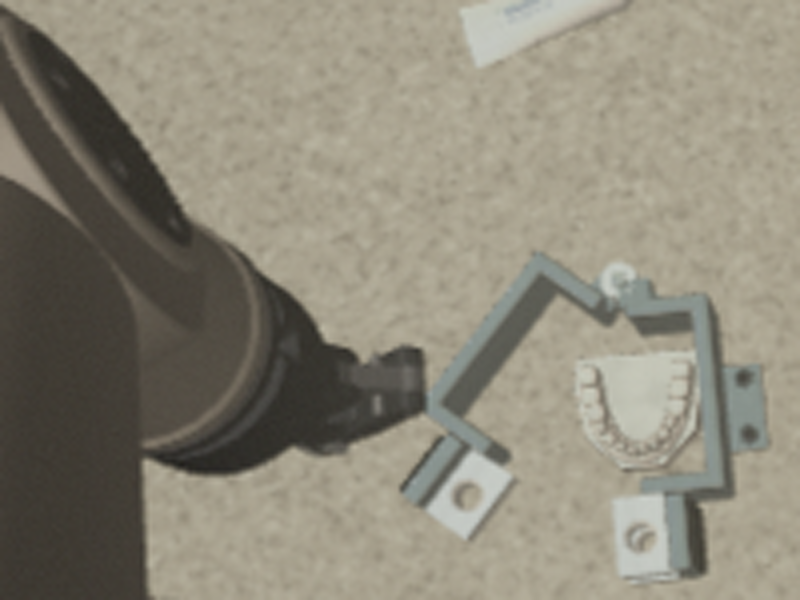

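View pics/sc3.png

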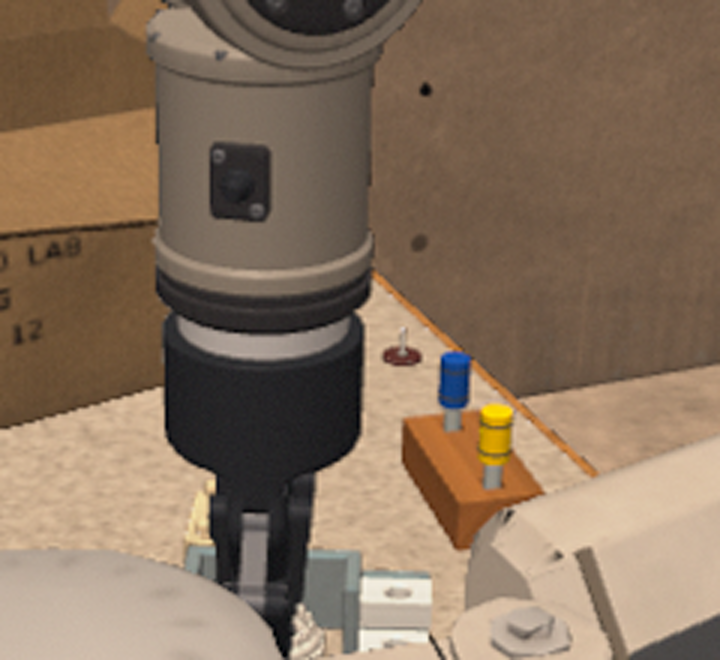

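>>> send_rows(series=[[[0, 0.003, 0.022], [0, 0, 0]], [[0, 0, 0.022], [0, 0, 0]], [[0, 0, 0], [0, 0, 0]]])

```text
clock: 4.42
tcp_pos: [0.5237, 0.1244, 0.017]
orientation: [2.326, -2.109, -0.001]
contact_force: [-0.8, 0.0, 0.7]
grip_width: -0.0001
```

>>> send_rows(series=[[[0.01, 0.005, 0], [0, 0, 0]], [[0.006, 0.009, 0], [0, 0, 0]], [[0.006, 0.008, 0], [0, 0, 0]], [[0.007, 0.008, 0], [0, 0, 0]], [[0.008, 0.007, 0], [0, 0, 0]], [[0.009, 0.007, 0], [0, 0, 0]], [[0.009, 0.006, 0], [0, 0, 0]], [[0.01, 0.005, 0], [0, 0, 0]], [[0.005, 0.002, 0], [0, 0, 0]], [[0, 0, 0], [0, 0, 0]], [[0, 0, 0], [0, 0, 0]]])

```text
clock: 5.8
tcp_pos: [0.4746, 0.0497, 0.0173]
orientation: [-2.327, 2.11, 0.0]
contact_force: [-0.4, -1.2, 0.2]
grip_width: -0.0
```

```bash
python3 - <<'E'
from h import *
plan([.4694,.0333,.018],PSI-np.pi/2)
t=grab("top","top3"); s=grab("side","side3")
crop(t,100,160,260,280,5,"tc4")
E
```

```text
clk 5.8 tcp [0.4746 0.0497 0.0173] toolx yaw -84.39 z [ 0.  0. -1.] F [-0.4 -1.2  0.2] w -0.0
d tool mm [15.8  6.8 -0.7]
turn units [-0.002  0.002  0.001]
```

View pics/tc4.png

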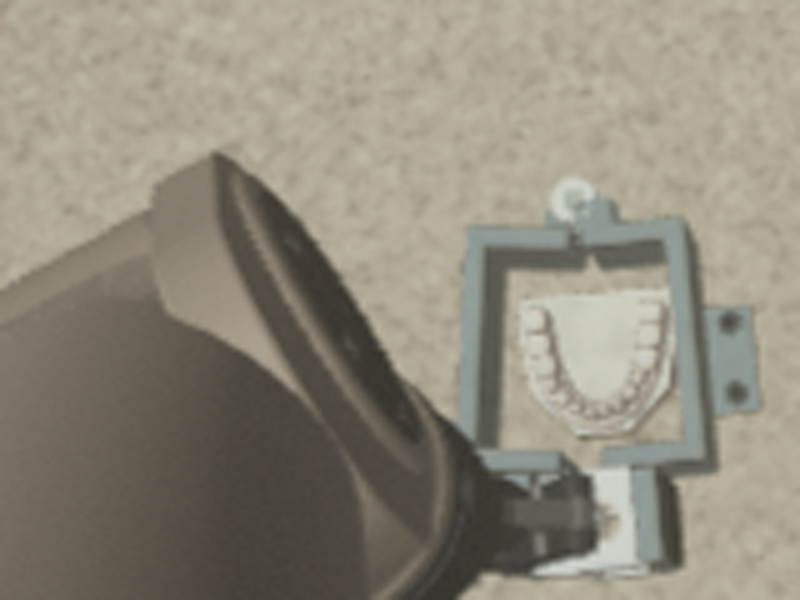

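>>> send_rows(series=[[[0.005, 0.002, 0], [0, 0, 0]], [[0.004, 0.001, 0], [0, 0, 0]], [[0.003, 0.001, 0], [0, 0, 0]], [[0, 0, 0], [0, 0, 0]]])

```text
clock: 6.4
tcp_pos: [0.4714, 0.0366, 0.0173]
orientation: [2.326, -2.111, -0.0]
contact_force: [0.5, 0.3, 0.7]
grip_width: 0.0003
```

>>> send_rows(series=[[[0.003, 0, 0], [0, 0, 0]], [[0, 0, 0], [0, 0, 0]], [[0, 0, 0], [0, 0, 0]]])

```text
clock: 6.78
tcp_pos: [0.472, 0.0342, 0.0173]
orientation: [-2.327, 2.11, -0.0]
contact_force: [0.4, -0.7, 0.9]
grip_width: 0.0
```

>>> send_rows(series=[[[0.002, 0, 0], [0, 0, 0]], [[0, 0, 0], [0, 0, 0]], [[0, 0, 0], [0, 0, 0]]])

```text
clock: 7.15
tcp_pos: [0.4721, 0.0322, 0.0173]
orientation: [2.327, -2.11, 0.0]
contact_force: [-0.5, 0.5, 0.1]
grip_width: 0.0002
```

>>> send_rows(series=[[[0.002, 0, 0], [0, 0, 0]], [[0, 0, 0], [0, 0, 0]], [[0, 0, 0], [0, 0, 0]]])

```text
clock: 7.52
tcp_pos: [0.4722, 0.0311, 0.0173]
orientation: [-2.328, 2.109, 0.001]
contact_force: [-1.4, 5.5, 0.8]
grip_width: 0.0002
```

>>> send_rows(series=[[[0.0015, 0, 0], [0, 0, 0]], [[0, 0, 0], [0, 0, 0]], [[0, 0, 0], [0, 0, 0]]])

```text
clock: 7.9
tcp_pos: [0.4722, 0.0309, 0.0173]
orientation: [-2.328, 2.107, 0.002]
contact_force: [-2.5, 8.8, -0.6]
grip_width: 0.0004
```

>>> send_rows(series=[[[-0.008, 0, 0], [0, 0, 0]], [[0, 0, 0], [0, 0, 0]], [[0, 0, -0.045], [0, 0, 0]], [[0, 0, -0.045], [0, 0, 0]], [[0, 0, -0.04], [0, 0, 0]], [[0.04, 0.004, 0], [0, 0, 0]], [[0.042, 0.004, 0], [0, 0, 0]], [[0.042, 0.004, 0], [0, 0, 0]], [[0.042, 0.004, 0], [0, 0, 0]], [[0.042, 0.004, 0], [0, 0, 0]], [[0.038, 0.004, 0], [0, 0, 0]], [[0, 0, 0], [0, 0, 0]], [[0, 0, 0], [0, 0, 0]]])

```text
clock: 9.52
tcp_pos: [0.4715, -0.2104, 0.1472]
orientation: [2.326, -2.111, -0.001]
contact_force: [-0.7, -0.3, -0.1]
grip_width: 0.0002
```

>>> send_rows(series=[[[0, 0, 0], [0, 0, 0]], [[0, 0, 0], [0, 0, 0]]], fingers=120)

```text
clock: 9.78
tcp_pos: [0.4719, -0.2096, 0.1474]
orientation: [-2.329, 2.108, 0.0]
contact_force: [0.0, 0.0, -0.2]
grip_width: 0.0357
```

```bash
python3 - <<'E'
from h import *
plan([.4725,-.208,.049],PSI-np.pi/2)
t=grab("top","top4"); s=grab("side","side4")
crop(t,155,180,315,300,5,"tc5"); crop(t,280,210,400,300,6,"tc5b")
crop(s,260,140,420,330,3.1,"sc5")
print(proj(s,st()[0]["tcp_pos"]))
E
```

```text
clk 9.775 tcp [ 0.4719 -0.2096  0.1474] toolx yaw -84.31 z [ 0.  0. -1.] F [ 0.   0.  -0.2] w 0.0357
d tool mm [-1.5 -0.7 98.4]
turn units [-0.     0.001  0.018]
(354.58646764381115, 178.56141262090122)
```

View pics/tc5.png

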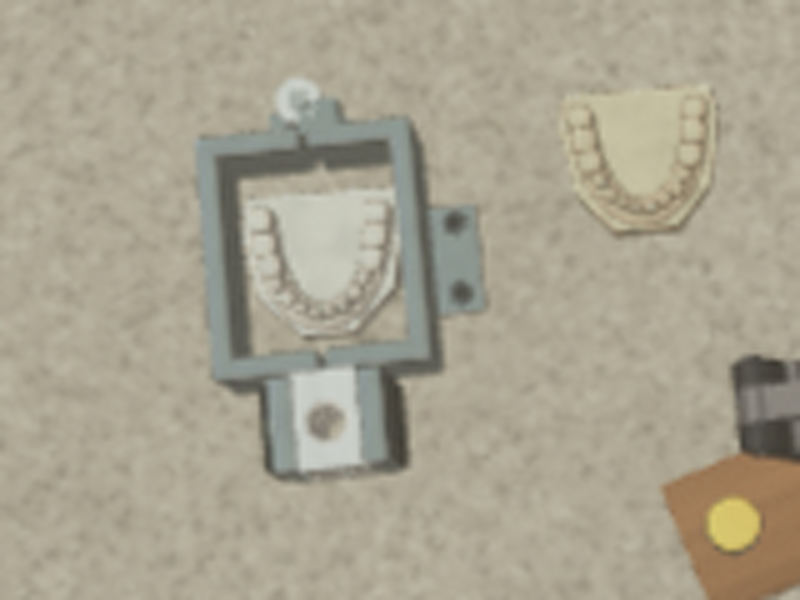

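View pics/sc5.png

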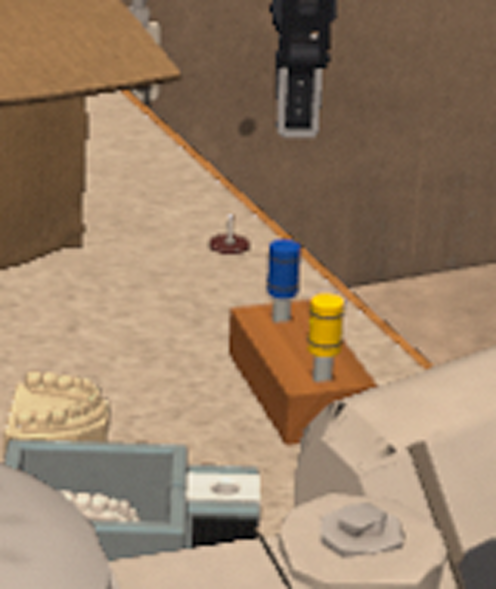

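View pics/tc5b.png

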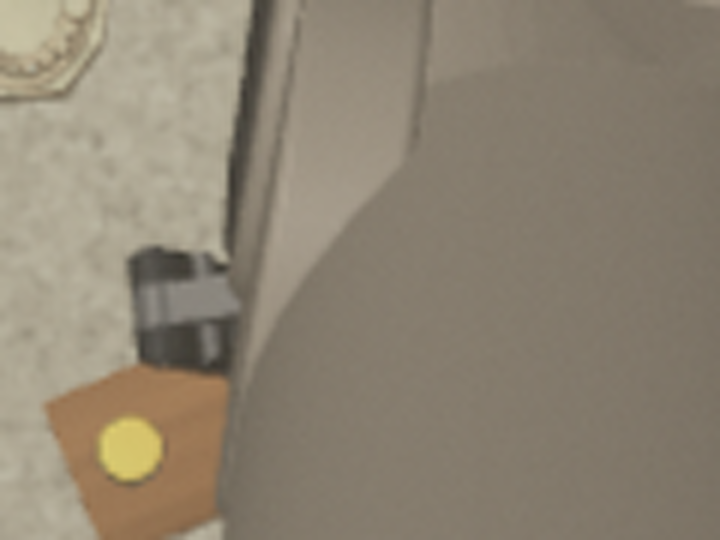

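```bash
python3 - <<'E'
from h import *
s=load("pics/side4.npz"); t=load("pics/top4.npz")
tx=np.array([np.cos(PSI-np.pi/2),np.sin(PSI-np.pi/2)])
p=np.array([.4719,-.2096])
for off in (-.018-.0145,-.018):
  for z in (.147,.152,.165): print(off,z,proj(s,[*(p+tx*off),z]))
im=s["frame"]; 
for v in (165,170,175,180): print(v,[int(x) for x in im[v,340:372].mean(1)])
hsv=cv2.cvtColor(s["frame"],cv2.COLOR_RGB2HSV); m=cv2.inRange(hsv,(105,150,60),(125,255,255)); m[:, :330]=0;m[:,380:]=0;m[:200]=0;m[250:]=0
mo=cv2.moments(m,True); print(mo["m10"]/mo["m00"],mo["m01"]/mo["m00"])
def g(u,v): return 155+u/5-.5,180+v/5-.5
print("hole top",onz(t,*g(326,422),.044))
crop(s,310,270,370,310,12,"sc6")
E
```

```text
-0.0325 0.147 (355.11932932047114, 186.1196798503025)
-0.0325 0.152 (355.280158665441, 183.2331196663074)
-0.0325 0.165 (355.7019036173903, 175.66365411680545)
-0.018 0.147 (354.8730987139089, 182.82019943459133)
-0.018 0.152 (355.03119976923045, 179.96456364065813)
-0.018 0.165 (355.4457427820906, 172.4770496374108)
165 [83, 84, 84, 84, 89, 90, 91, 86, 73, 66, 118, 132, 92, 27, 33, 28, 32, 28, 30, 31, 37, 87, 139, 124, 83, 85, 86, 89, 83, 83, 82, 86]
170 [83, 82, 81, 84, 84, 83, 83, 86, 68, 76, 139, 126, 76, 30, 33, 33, 36, 35, 32, 31, 47, 102, 130, 94, 84, 85, 84, 83, 82, 85, 83, 84]
175 [85, 84, 83, 85, 85, 83, 85, 84, 81, 100, 137, 119, 42, 32, 34, 54, 73, 48, 31, 30, 66, 121, 125, 81, 85, 84, 85, 84, 86, 88, 87, 84]
180 [54, 56, 73, 86, 89, 88, 88, 87, 78, 89, 139, 115, 13, 19, 22, 23, 19, 20, 17, 14, 78, 139, 124, 82, 85, 86, 87, 87, 88, 84, 85, 85]
350.963503649635 225.95620437956205
hole top [ 0.48203342 -0.00346426  0.044     ]
```

View pics/sc6.png

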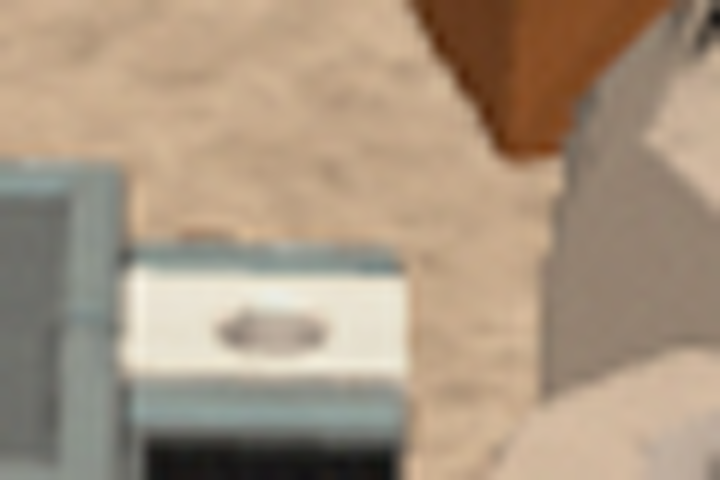

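>>> send_rows(series=[[[-0.0015, -0.002, 0.03], [0, 0, 0]], [[0, 0, 0.03], [0, 0, 0]], [[0, 0, 0.025], [0, 0, 0]], [[0, 0, 0.0145], [0, 0, 0]], [[0, 0, 0], [0, 0, 0]], [[0, 0, 0], [0, 0, 0]]])

```text
clock: 10.62
tcp_pos: [0.4743, -0.2089, 0.0486]
orientation: [-2.327, 2.11, -0.002]
contact_force: [1.0, -1.0, -0.1]
grip_width: 0.0452
```

```bash
python3 - <<'E'
from h import *
plan([.474,-.208,.048],PSI-np.pi/2)
s=grab("side","side5"); crop(s,310,160,410,290,4.5,"sc7")
E
```

```text
clk 10.625 tcp [ 0.4743 -0.2089  0.0486] toolx yaw -84.4 z [ 0.001 -0.    -1.   ] F [ 1.  -1.  -0.1] w 0.0452
d tool mm [-1.   0.3  0.6]
turn units [-0.014 -0.007  0.   ]
```

View pics/sc7.png

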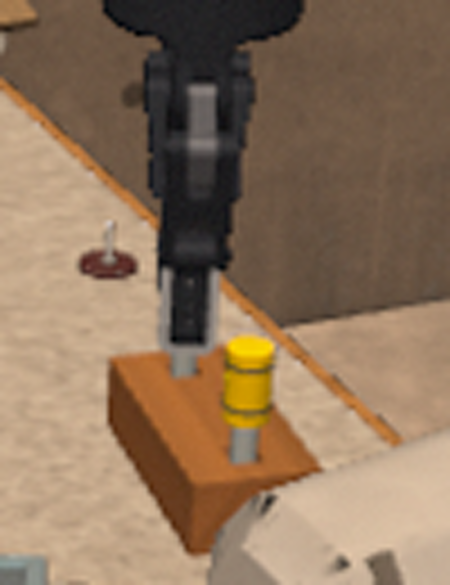

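>>> send_rows(series=[[[-0.0005, -0.0015, 0], [0, 0, 0]], [[0, 0, 0], [0, 0, 0]]])

```text
clock: 10.92
tcp_pos: [0.4756, -0.2082, 0.0483]
orientation: [-2.327, 2.11, -0.002]
contact_force: [0.1, -0.8, -0.4]
grip_width: 0.0453
```

>>> send_rows(series=[[[0, 0, 0], [0, 0, 0]], [[0, 0, 0], [0, 0, 0]], [[0, 0, 0], [0, 0, 0]], [[0, 0, 0], [0, 0, 0]], [[0, 0, 0], [0, 0, 0]]], fingers=255, grip_force=60)

```text
clock: 11.55
tcp_pos: [0.4752, -0.2082, 0.048]
orientation: [-2.327, 2.11, -0.001]
contact_force: [0.3, 0.2, 5.7]
grip_width: 0.016
```

>>> send_rows(series=[[[0, 0, -0.02], [0, 0, 0]], [[0, 0, -0.04], [0, 0, 0]], [[0, 0, -0.04], [0, 0, 0]], [[-0.032, -0.0047, 0], [0, 0, 0]], [[-0.035, -0.005, 0], [0, 0, 0]], [[-0.035, -0.005, 0], [0, 0, 0]], [[-0.035, -0.005, 0], [0, 0, 0]], [[-0.035, -0.005, 0], [0, 0, 0]], [[-0.03, -0.004, 0], [0, 0, 0]], [[0, 0, 0], [0, 0, 0]], [[0, 0, 0.035], [0, 0, 0]], [[0, 0, 0], [0, 0, 0]], [[0, 0, 0], [0, 0, 0]]])

```text
clock: 13.18
tcp_pos: [0.4841, -0.0049, 0.1133]
orientation: [2.326, -2.111, 0.0]
contact_force: [0.3, 0.3, 0.5]
grip_width: 0.0161
```

```bash
python3 - <<'E'
from h import *
plan([.484,-.004,.1],PSI-np.pi/2)
t=grab("top","top6"); s=grab("side","side6")
crop(t,175,190,275,290,6,"tc8"); crop(s,290,190,390,310,5,"sc8")
print(proj(s,[.484,-.004,.044]),proj(t,[.484,-.004,.044]))
E
```

```text
clk 13.175 tcp [ 0.4841 -0.0049  0.1133] toolx yaw -84.45 z [-0. -0. -1.] F [0.3 0.3 0.5] w 0.0161
d tool mm [-0.9  0.  13.3]
turn units [ 0.001 -0.001 -0.011]
(332.3869442694525, 296.38297914494876) (220.03995758311856, 262.758582041469)
```

View pics/tc8.png

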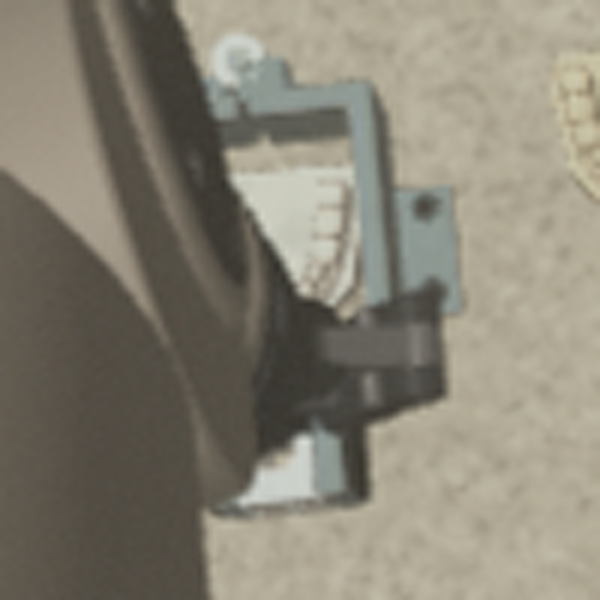

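View pics/sc8.png

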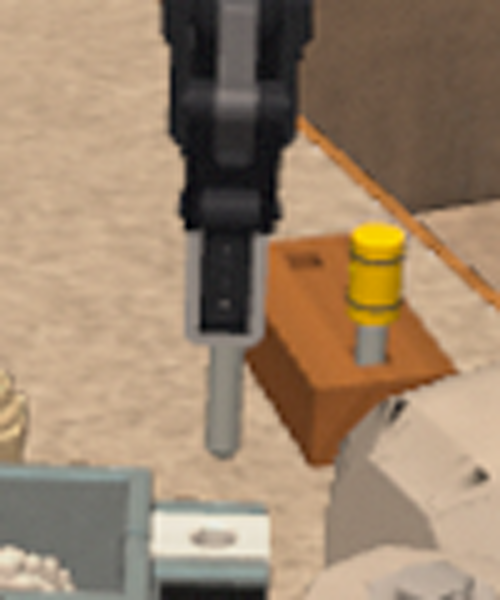

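```bash
python3 - <<'E'
from h import *
s=load("pics/side6.npz"); 
for p in ([.4841,-.0049,.110],[.4841,-.0049,.09],[.4841,-.0049,.0703],[.4841,-.0049,.044]): print(p,proj(s,p))
g=s["frame"].astype(int)
for v in range(258,283,3): 
  row=g[v,325:345]; print(v,[ "%d/%d"%(p.mean(),p[0]-p[2]) for p in row])
E
```

```text
[0.4841, -0.0049, 0.11] (334.02184522326854, 255.80406723658848)
[0.4841, -0.0049, 0.09] (333.51276501839254, 268.30303174237287)
[0.4841, -0.0049, 0.0703] (333.0220369931961, 280.3514125479427)
[0.4841, -0.0049, 0.044] (332.3828982705748, 296.04358075994554)
258 ['162/56', '167/57', '162/50', '146/32', '137/22', '137/21', '136/16', '136/15', '135/16', '135/17', '135/16', '136/17', '137/15', '138/15', '141/15', '132/17', '104/36', '70/63', '60/75', '62/69']
261 ['172/58', '169/59', '166/58', '163/57', '164/59', '174/61', '163/51', '118/13', '132/16', '135/16', '133/17', '128/17', '117/13', '94/21', '58/76', '64/72', '65/73', '62/76', '64/72', '63/74']
264 ['172/56', '174/60', '174/60', '174/58', '172/60', '163/55', '134/38', '120/13', '131/17', '137/16', '133/17', '125/17', '110/12', '126/32', '160/59', '89/61', '60/75', '64/73', '64/75', '65/72']
267 ['163/57', '165/54', '168/57', '168/56', '171/58', '170/58', '139/40', '123/12', '134/17', '137/19', '134/16', '122/16', '115/15', '131/35', '166/58', '160/55', '141/57', '89/63', '59/74', '66/72']
270 ['175/60', '178/59', '180/58', '17
[... 285 characters left out ...]
/14', '117/19', '147/46', '175/61', '174/58', '181/59', '184/57', '179/59', '175/60']
276 ['157/56', '153/54', '158/55', '166/57', '176/59', '164/51', '118/20', '129/17', '137/17', '135/18', '130/16', '119/14', '112/18', '142/45', '174/62', '174/59', '173/59', '169/58', '160/56', '164/56']
279 ['169/59', '165/56', '171/57', '175/59', '174/60', '162/52', '129/24', '130/13', '136/18', '138/16', '131/18', '116/13', '117/23', '148/49', '163/57', '162/57', '161/57', '166/57', '167/58', '170/58']
282 ['169/59', '166/58', '163/55', '160/56', '159/57', '164/57', '163/57', '160/58', '154/53', '151/51', '156/54', '160/57', '172/60', '171/58', '166/58', '158/57', '156/57', '160/56', '162/56', '164/58']
```

>>> send_rows(series=[[[-0.0005, -0.002, 0.01], [0, 0, 0]], [[0, 0, 0.01], [0, 0, 0]], [[0, 0, 0], [0, 0, 0]], [[0, 0, 0], [0, 0, 0]]])

```text
clock: 13.78
tcp_pos: [0.4858, -0.0035, 0.0927]
orientation: [2.327, -2.11, -0.001]
contact_force: [-0.3, 0.1, -0.7]
grip_width: 0.0164
```

```bash
python3 - <<'E'
from h import *
plan([.4861,-.0042,.048],PSI-np.pi/2)
s=grab("side","side7"); crop(s,300,230,370,310,8,"sc9")
t=grab("top","top7"); crop(t,195,230,255,290,8,"tc9")
E
```

```text
clk 13.775 tcp [ 0.4858 -0.0035  0.0927] toolx yaw -84.39 z [-0.  0. -1.] F [-0.3  0.1 -0.7] w 0.0164
d tool mm [ 0.7 -0.3 44.7]
turn units [0.005 0.001 0.001]
```

View pics/sc9.png

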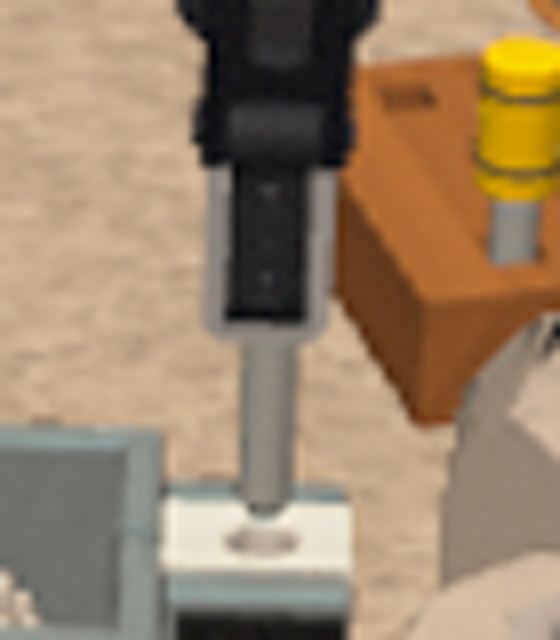

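View pics/tc9.png

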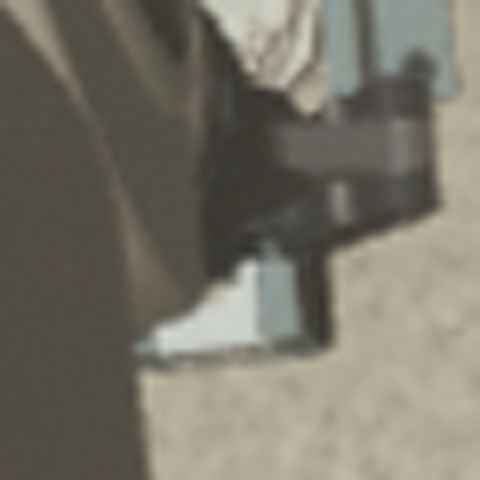

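>>> send_rows(series=[[[0, 0, 0.006], [0, 0, 0]], [[0, 0, 0.002], [0, 0, 0]], [[0, 0, 0], [0, 0, 0]], [[0, 0, 0], [0, 0, 0]]])

```text
clock: 14.38
tcp_pos: [0.486, -0.0036, 0.0848]
orientation: [-2.327, 2.11, -0.0]
contact_force: [-0.5, 0.1, -0.4]
grip_width: 0.0162
```

```bash
python3 - <<'E'
from h import *
plan([.4861,-.0042,.048],PSI-np.pi/2)
s=grab("side","side8"); crop(s,300,230,370,310,8,"sc10")
print(st()[0]["moment"])
E
```

```text
clk 14.375 tcp [ 0.486  -0.0036  0.0848] toolx yaw -84.4 z [ 0. -0. -1.] F [-0.5  0.1 -0.4] w 0.0162
d tool mm [ 0.6 -0.1 36.8]
turn units [-0.001 -0.    -0.001]
[ 0.01480645 -0.08141731  0.00400275]
```

View pics/sc10.png

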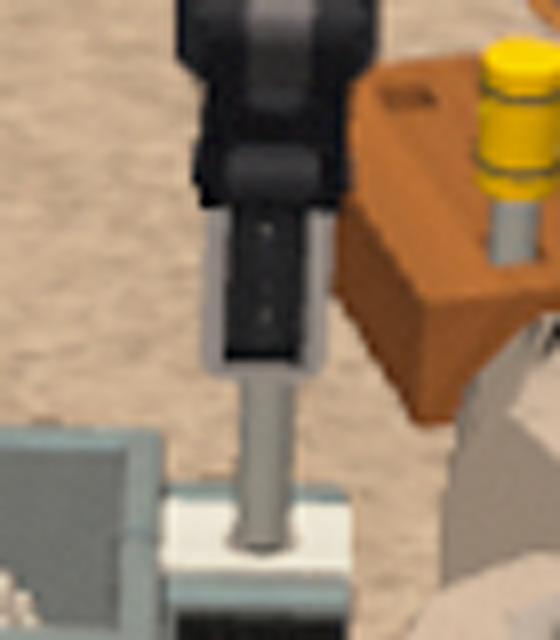

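>>> send_rows(series=[[[0, 0, 0.002], [0, 0, 0]], [[0, 0, 0.002], [0, 0, 0]], [[0, 0, 0], [0, 0, 0]]])

```text
clock: 14.8
tcp_pos: [0.4857, -0.0037, 0.0806]
orientation: [2.327, -2.11, -0.0]
contact_force: [0.8, -0.4, 0.4]
grip_width: 0.0161
```

>>> send_rows(series=[[[0, 0, 0.003], [0, 0, 0]], [[0, 0, 0], [0, 0, 0]]])

```text
clock: 15.05
tcp_pos: [0.4857, -0.0036, 0.0775]
orientation: [2.327, -2.11, -0.001]
contact_force: [-0.5, -0.1, 1.0]
grip_width: 0.0165
```

>>> send_rows(series=[[[0, 0, 0.004], [0, 0, 0]], [[0, 0, 0.003], [0, 0, 0]], [[0, 0, 0], [0, 0, 0]]])

```text
clock: 15.42
tcp_pos: [0.4856, -0.0037, 0.0705]
orientation: [2.327, -2.11, -0.001]
contact_force: [0.1, 0.2, 0.0]
grip_width: 0.0164
```

>>> send_rows(series=[[[0, 0, 0.004], [0, 0, 0]], [[0, 0, 0.003], [0, 0, 0]], [[0, 0, 0.003], [0, 0, 0]], [[0, 0, 0], [0, 0, 0]]])

```text
clock: 15.92
tcp_pos: [0.4857, -0.0036, 0.0605]
orientation: [2.327, -2.11, -0.001]
contact_force: [-0.5, -0.2, -0.9]
grip_width: 0.0159
```

Sliding freely; the foot is now about 17 mm up.

>>> send_rows(series=[[[0, 0, 0.004], [0, 0, 0]], [[0, 0, 0.003], [0, 0, 0]], [[0, 0, 0.002], [0, 0, 0]], [[0, 0, 0], [0, 0, 0]]])

```text
clock: 16.42
tcp_pos: [0.4858, -0.0037, 0.0516]
orientation: [2.327, -2.11, -0.0]
contact_force: [0.2, 0.3, -0.6]
grip_width: 0.0162
```

>>> send_rows(series=[[[0, 0, 0.002], [0, 0, 0]], [[0, 0, 0.001], [0, 0, 0]], [[0, 0, 0], [0, 0, 0]]])

```text
clock: 16.8
tcp_pos: [0.4858, -0.0037, 0.0487]
orientation: [2.327, -2.11, -0.0]
contact_force: [0.7, 0.4, -0.7]
grip_width: 0.0161
```

>>> send_rows(series=[[[0, 0, 0.0015], [0, 0, 0]], [[0, 0, 0], [0, 0, 0]], [[0, 0, 0], [0, 0, 0]]])

```text
clock: 17.18
tcp_pos: [0.4859, -0.0036, 0.0473]
orientation: [2.327, -2.11, -0.0]
contact_force: [-0.6, 0.2, 0.2]
grip_width: 0.0159
```

>>> send_rows(series=[[[0, 0, 0.001], [0, 0, 0]], [[0, 0, 0], [0, 0, 0]], [[0, 0, 0], [0, 0, 0]]])

```text
clock: 17.55
tcp_pos: [0.486, -0.0036, 0.047]
orientation: [2.327, -2.11, 0.001]
contact_force: [-2.6, 0.8, 9.2]
grip_width: 0.0162
```

>>> send_rows(series=[[[0, 0, 0], [0, 0, 0]], [[0, 0, 0], [0, 0, 0]], [[0, 0, 0], [0, 0, 0]], [[0, 0, 0], [0, 0, 0]], [[0, 0, 0], [0, 0, 0]], [[0, 0, 0], [0, 0, 0]]], fingers=30)

```text
clock: 18.3
tcp_pos: [0.4859, -0.0036, 0.0463]
orientation: [2.327, -2.11, -0.0]
contact_force: [-0.1, -0.5, 0.2]
grip_width: 0.0753
```

```bash
python3 - <<'E'
from h import *
plan([.4858,-.0036,.018],PSI-np.pi/2)
s=grab("side","side9"); crop(s,270,190,400,320,5,"sc11")
t=grab("top","top9"); crop(t,155,190,275,290,6,"tc11")
E
```

```text
clk 18.3 tcp [ 0.4859 -0.0036  0.0463] toolx yaw -84.41 z [-0.  0. -1.] F [-0.1 -0.5  0.2] w 0.0753
d tool mm [-0.   0.1 28.3]
turn units [ 0.     0.    -0.001]
```

View pics/sc11.png

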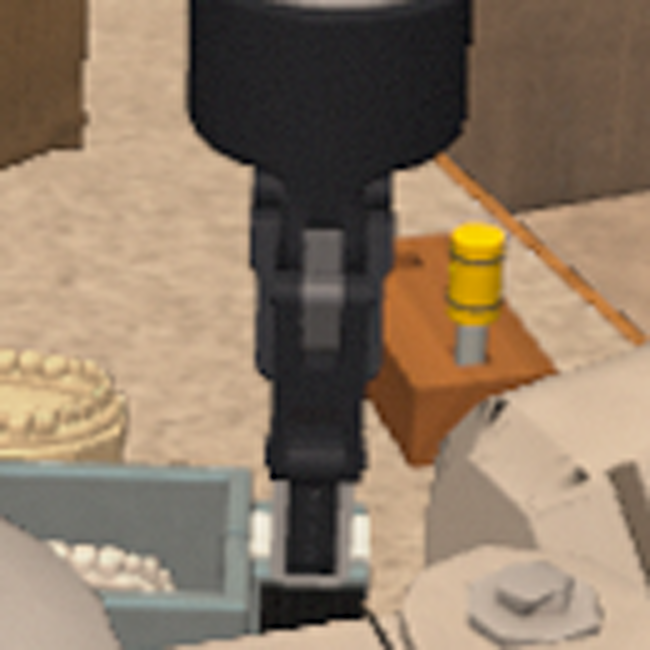

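View pics/tc11.png

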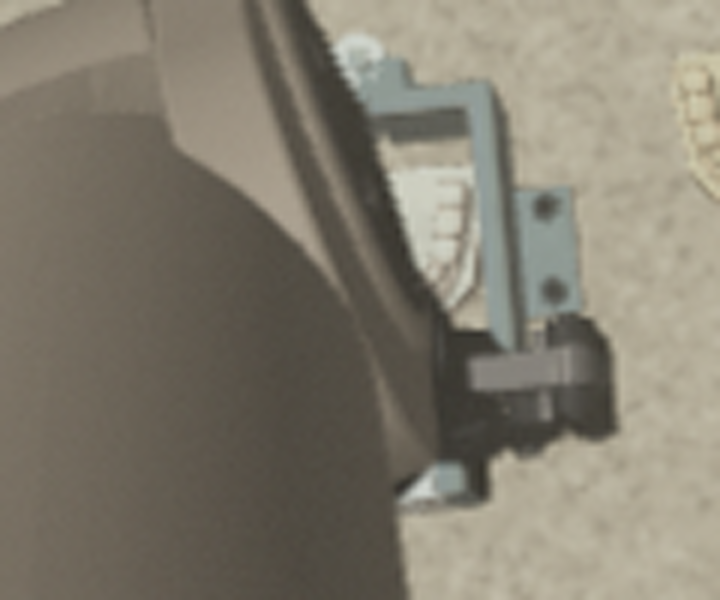

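>>> send_rows(series=[[[0, 0.002, 0.01], [0, 0, 0]], [[0, 0, 0.01], [0, 0, 0]], [[0, 0, 0.01], [0, 0, 0]], [[0, 0, 0.003], [0, 0, 0]], [[0, 0, 0], [0, 0, 0]]])

```text
clock: 19.02
tcp_pos: [0.4837, -0.0038, 0.0129]
orientation: [2.327, -2.11, -0.001]
contact_force: [0.3, -1.0, 0.8]
grip_width: 0.0752
```

>>> send_rows(series=[[[0, 0, 0], [0, 0, 0]], [[0, 0, 0], [0, 0, 0]], [[0, 0, 0], [0, 0, 0]], [[0, 0, 0], [0, 0, 0]], [[0, 0, 0], [0, 0, 0]], [[0, 0, 0], [0, 0, 0]], [[0, 0, 0], [0, 0, 0]], [[0, 0, 0], [0, 0, 0]]], fingers=255, grip_force=50)

```text
clock: 20.02
tcp_pos: [0.4842, -0.0036, 0.014]
orientation: [-2.328, 2.109, -0.001]
contact_force: [-1.7, -0.3, 5.2]
grip_width: 0.0426
```

```bash
python3 - <<'E'
from h import *
plan([.4858,-.0036,.018],PSI-np.pi/2)
s=grab("side","side10"); crop(s,270,190,400,320,5,"sc12")
t=grab("top","top10"); crop(t,155,190,275,290,6,"tc12")
E
```

```text
clk 20.025 tcp [ 0.4842 -0.0036  0.014 ] toolx yaw -84.35 z [ 0.001 -0.    -1.   ] F [-1.7 -0.3  5.2] w 0.0426
d tool mm [ 0.1 -1.6 -4. ]
turn units [-0.01  -0.002  0.011]
```

View pics/sc12.png

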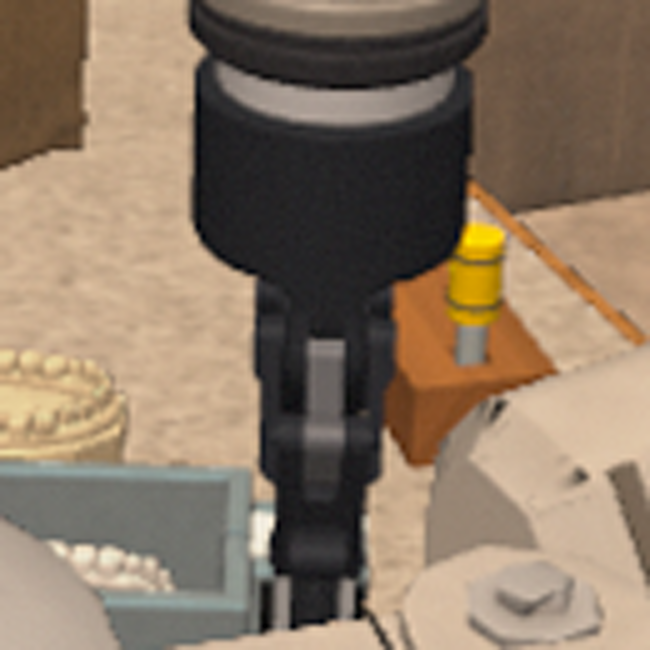

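View pics/tc12.png

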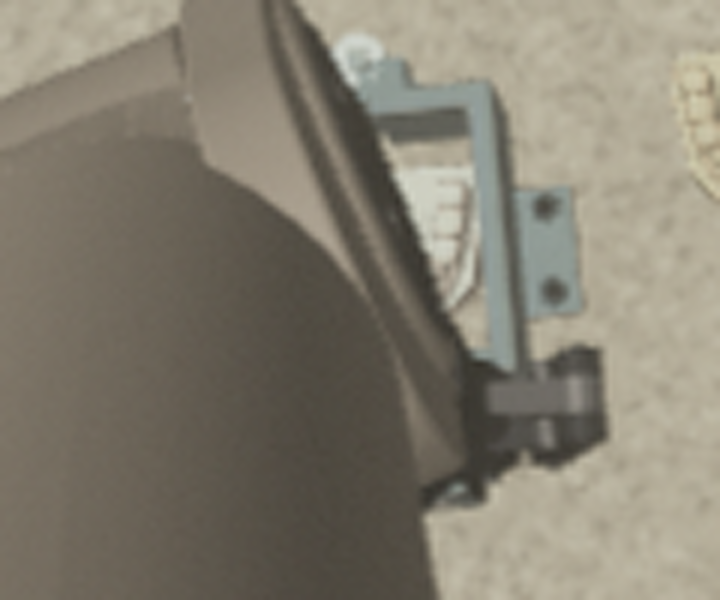

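>>> send_rows(series=[[[0, 0, 0], [0, 0, 0]], [[0, 0, 0], [0, 0, 0]], [[0, 0, 0], [0, 0, 0]], [[0, 0, 0], [0, 0, 0]]])

```text
clock: 20.62
tcp_pos: [0.4842, -0.0036, 0.014]
orientation: [-2.328, 2.109, -0.001]
contact_force: [-1.8, 0.1, 5.5]
grip_width: 0.0421
```

```bash
python3 - <<'E'
from h import *
from bench import r
o=st()[0]; print(o["tcp_pos"],o["contact_force"],o["grip_width"],o["clock"])
print(r.hand_in()); o=r.get_obs(); print(o["clock"],o["grip_width"],o["contact_force"])
E
```

```text
[ 0.48419924 -0.00361     0.01400275] [-1.79659788  0.11822201  5.48520515] 0.04212877948561158 20.625
the job is handed in; nothing more can be done
None
the job is handed in; nothing more can be done
```

I handed the job in at about 20.6 s with the jig shut round the white model, the blue pin home in the ears and the fingers still squeezing the two pads. `hand_in` gives no verdict, so this rests on my own checks.

- **Shutting the jig:** I pushed the swinging half with the closed fingers until it stopped, at about 9 N. The top view then showed both halves meeting and the pin hole open through the ears.
- **Pin:** The white model was in the jig, so I took the blue pin. It slid in with no side force and seated at about 9 N. The tool was then 1 mm lower than when it gripped the pin in the stand, as a fully home pin should give. The yellow pin stood upright in the stand in the last side view.
- **Squeeze:** The grip was set to 50 N and held steady. The opening read 42.1 to 42.6 mm. I expected about 44 mm over the compressed pads, but the gripper also read 2 mm low on the 18 mm pin head. The side force on the wrist was near zero, which suggests both pads are loaded about equally.

**Checks that disagreed or could not be made:**
- The two cameras, the robot and the shutting contact differed by 1 to 3 mm on where the hole is. I corrected this by comparing the held pin with the hole in the side view.
- After I let go of it, the blue pin was hidden by the gripper, so no picture confirms it is still home.
- The force on each pad could not be read directly.
- During the squeeze the wrist showed about 5 N upward. I saw the same when gripping the pin and put it down to the fingers swinging forward as they close.

The cream model and the disc were not touched as far as the pictures and wrist forces show. I did not measure how far they or the white model had moved.

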